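Set an angle bracket off its stop rail with a setting bar and hold it for fastening

ROBOT

A 7-joint arm with a two-finger parallel gripper is mounted at the origin on a cart in front of the work surface, level with it; the furniture and walls round the work are solid. World frame = base frame: x ahead of the robot, y to its left, z up, the work surface at z = 0. Lengths are in m, angles in rad, forces in N, time in s.
With the tool pointing down it reaches from about 0.425 to 0.875 m from the base axis. Payload 4.7 kg.
Tool frame: the origin (TCP) lies midway between the tips of the shut fingers; the grasp point (between the pads) lies 19 mm behind it; z points along the fingers, y is the line along which they close (so a half turn about z gives the same grasp; the last joint's range is limited). The gripper opens to 87 mm and grips with 3 to 60 N. Pads are 19 mm wide; open, the fingers measure 117 mm over their backs; the gripper's body (75 mm by 190 mm) begins 51 mm behind the grasp point.
Start: joints at [1.118, 0.321, -0.07, 1.45, 0.023, 1.371, -0.057], TCP at [0.293, -0.58, 0.223] pointing down, gripper open.
Joint ranges: [-2.86, 2.86], [-0.3, 2.09], [-1.38, 1.24], [0.06, 2.45], [-1.56, 4.7], [0.09, 2.05], [-2.69, 2.69]. Speed limits (rad/s): [2.57, 2.57, 3.14, 3.14, 3.14, 3.14, 3.14].

INTERFACE

Orientations are given as a rotation vector (axis times angle).
In Python, from bench import ctrl gives the robot as it stands.
- The arm moves only by the shell command python3 inch.py 'ROWS' [FORCE]. ROWS is rows parted by semicolons, their numbers by spaces, 1 to 20 of them, each of 5 numbers: dx, dy, dz in m, then a turn about the tool's z in rad, then the opening from 0.0 (shut) to 1.0 (fully open); each row is the pose to reach, as a shift and turn from the pose commanded when the command began, along the tool's axes at that moment; what a row does not reach only later rows make up. A row lasts 1/10 s, in which the tool goes at most 0.05 m and 0.15 rad, less where a joint would pass 70% of its speed; a pose out of reach is approached as far as the arm can. The fingers move at their own pace and stop on an object; FORCE is the grip in N (left out, the last holds). Time passes only in rows, so rows that do not move let the fingers close. It prints the time, the measured TCP pose, the force, the opening and the grip force at its end.
- ctrl.get_state(): the state, without advancing time (a new reading comes with each control period).
- ctrl.get_image(name): name is "side" or "top"; returns the picture (420x560x3 uint8, red, green, blue); there is no depth.
- ctrl.camera_model(name): a dict with "vertical_fov" (degrees; the focal length in pixels is half the picture's height over the tangent of half this angle, whatever the lens; pixels are square), "cx", "cy" (the principal point, pixels), "rvec" (rotation vector, rad) and "tvec" (3), from world to camera coordinates, as OpenCV has them. Camera axes: x right, y down, z forward; pixel columns grow to the right and rows downward; lengths in m; the calibration is good to about 2 mm. A picture is of the moment at which its call begins. camera_model takes no time and is no camera call.
- ctrl.close_job(): hands the job in; it is judged then, once.
The state is a dict: "time": time; "joint_positions": joint angles; "qd": joint speeds; "joint_torque": joint torques, N m; "position": TCP position; "tool_rot": TCP orientation; "ft_force": force on the tool from outside, world axes, zero at the start; "torque": the same for the moment, N m; "grip_width": opening from 0.0 (shut) to 1.0 (fully open); "grip_force": force on a finger pad.
Only numpy, scipy, OpenCV 4.12 (cv2) and the standard library are available. Lean on these libraries where they do the work, as an engineer would, in place of code of your own. Each camera call takes 0.05 s, during which the arm holds its last target. There are 200 camera calls.

TASK

The metal angle bracket on the small aluminium fixture plate is only finger-tight, and a colleague is about to tighten its two screws. Take the thicker of the two metal setting bars, stand it on the plate with one long side flush along the stop rail, centred, and let go of it; then slide the bracket gently up so that the front edge of its foot butts squarely against the bar, and keep it pressed there with a steady push of about 10 N. Finish while still holding that push, and leave the thinner bar and everything else on the bench where they are.

Things in the scene. Friction and masses are not known exactly. Their poses are not given: they have to be found in the camera images.
- fixture: Fixture plate, bare aluminium with a 25 mm grid of small holes, 200 (x) x 130 (y) x 12 mm, fixed to the bench, turned in yaw. Origin: centre of its underside; x points to the stop rail, away from the robot, z up. The stop rail is a steel bar 20 (x) x 124 (y) mm on its far edge, near face at x = +77.5 mm, standing 12 mm above the plate (top 24 mm above the bench).
- rail_face (a point): Point at the foot of the stop rail's near face, midway along the rail, on the plate's top surface (12 mm above the bench). Axes as the fixture's: x goes into the rail, y along it.
- screws (a point): Midpoint between the bracket's two clamp screws, on the plate's top surface; axes as the fixture's. The screws stand at y = +-25 mm: shank 6 mm, washer 16 mm across with its underside 10 mm above the plate, top of the head 17.6 mm above the plate.
- bracket: Loose L-shaped metal angle bracket, 0.22 to 0.35 kg, that slides on the plate along x. Origin: centre of its foot's underside; x points to the stop rail. Foot 84 x 84 x 8 mm, front edge at x = +42. It starts 8 to 18 mm too far back for the thick bar: gap between rail and foot 32 to 42 mm.
- bracket_front (a point): Middle of the lower front edge of the bracket's foot, the edge that butts against the bar; axes as the bracket's. Two slots in the foot, 9 mm wide, from 54 to 18 mm behind this edge, at y = +-25, ride on the clamp screws: 2 mm play under the washers, 1.5 mm sideways, about 3 degrees of yaw.
- bracket_leg (a point): Mid-thickness, mid-width point of the bracket's upright leg, 34 mm above the plate; axes as the bracket's. The leg stands along the foot's back edge, 10 mm thick in x, 84 mm wide, its top 60 mm above the plate; push it from behind, low down. A grip on it or any downward load makes the foot drag on the plate, so that a felt force alone does not prove it has reached the bar.
- bar_thick: The thicker setting bar: ground metal parallel with two cross holes, 24 mm thick (x) x 120 mm long (y) x 32 mm high (z), 0.20 to 0.30 kg, loose, standing on the bench. Origin: centre of its underside. Either long side may go against the rail. It stands 20 mm higher than the rail, so fingers can grip its upper half above the rail.
- bar_thin: The thinner setting bar, the same but 16 mm thick (x), 0.16 kg; origin: centre of its underside. To be left alone.
- hex_key: Bystander, loose, to be left alone: L-shaped hex key, 5 mm bar, 97 x 28 mm, lying flat; origin under the middle of its long arm.
- cup: Bystander, loose, to be left alone: clear plastic cup, 70 mm across, 84 mm high; origin at the centre of its underside.
- beaker: Bystander, loose, to be left alone: small beaker with pour lip, 51 mm across, 51 mm high; origin at the centre of its underside.
- dropper: Bystander, loose, to be left alone: amber dropper bottle, 33 mm across, 94 mm high; origin at the centre of its underside.
- cap_a: Bystander, loose, to be left alone: white bottle cap, 44 mm across, 24 mm high; origin at the centre of its underside.
- tweezers: Bystander, loose, to be left alone: steel tweezers, 121 mm long, lying flat; origin at the centre of its underside.
- pen: Bystander, loose, to be left alone: slim black pen, 145 mm long, lying flat; origin at the centre of its underside.
- jar: Bystander, loose, to be left alone: brown sample jar with white lid, 53 mm across, 62 mm high; origin at the centre of its underside.

How it is judged:
On the way:
1. the thicker bar stands on the plate along the stop rail, within 4 mm and 3 degrees of flush and 20 mm of centred, let go (x of bar_thick in the frame of rail_face between -0.016 and -0.0105 m and y of bar_thick in the frame of rail_face between -0.02 and 0.02 m and z of bar_thick in the frame of rail_face between -0.0015 and 0.0015 m and angle between the y axis of bar_thick and the y axis of fixture, either way round below 0.052 rad and angle between bar_thick's own z axis and vertical below 0.052 rad and contact force between the fingers and bar_thick below 0.3 N and linear speed of bar_thick below 0.02 m/s), for 0.2 s.
At the end, for the whole second after the job is handed in: 3 to 17 N between bracket and thick bar; bar flat on the plate, flush to the rail within 1.5 mm and 1.4 deg, centred within 20 mm, fingers off it; bracket edge 22.5 to 26 mm from the rail, square within 1.4 deg, upright within 2 deg, still, pressed by the arm (x of bar_thick in the frame of rail_face between -0.0135 and -0.0105 m and y of bar_thick in the frame of rail_face between -0.02 and 0.02 m and z of bar_thick in the frame of rail_face between -0.0015 and 0.0015 m and angle between the y axis of bar_thick and the y axis of fixture, either way round below 0.025 rad and angle between bar_thick's own z axis and vertical below 0.025 rad and contact force between the fingers and bar_thick below 0.3 N and x of bracket_front in the frame of rail_face between -0.026 and -0.0225 m and angle between the x axis of bracket and the x axis of fixture, either way round below 0.025 rad and angle between bracket's own z axis and vertical below 0.035 rad and contact force between bracket and bar_thick between 3 and 17 N and contact force between any of the fingers, the arm and bracket above 3 N and linear speed of bracket below 0.005 m/s); the arm keeps its last pose, push and grip.
It fails at once if the bracket is jammed against the bar with more than 40 N (contact force between bracket and bar_thick above 40 N).
It fails at once if the thinner bar is moved by more than 15 mm (distance of bar_thin from where it was at the start of the episode above 0.015 m).
It fails at once if something else on the bench is moved by more than 20 mm (distance of any of hex_key, cup, beaker, dropper, cap_a, tweezers, pen, jar from where it was at the start of the episode above 0.02 m).
It also fails if it takes over 48 s, if anything falls off the work surface, if the arm or the gripper's body presses on something with over 40 N, if the wrist force passes 120 N, or if a joint passes its speed limit or range.

## Working session

There is one attempt and no reset: what is moved stays moved. The work goes in short steps, Python scripts to look and compute and a shell command to move; the robot and the scene stay as the last step left them, time stands still between calls to the robot, and variables do not carry over. Pictures are saved under pics/ and viewed, at most 10 in all, crops included, and the job is handed in when it is done.

```bash
ls; mkdir -p pics; python3 - <<'E'
from bench import ctrl
import cv2
s=ctrl.get_state();print({k:s[k] for k in("time","position","tool_rot","ft_force","grip_width")})
for n in("side","top"):
    cv2.imwrite(f"pics/{n}0.png",ctrl.get_image(n)[:,:,::-1]);print(n,ctrl.camera_model(n))
E
```

```text
bench.py
inch.py
pics
{'time': 0.0, 'position': array([ 0.29222154, -0.58000208,  0.22147503]), 'tool_rot': array([-3.05466181e+00, -7.26177586e-01,  8.14155751e-04]), 'ft_force': array([ 0.40496183, -0.40333649, -0.11931398]), 'grip_width': 1.001270909738717}
side {'vertical_fov': 57.531312947999254, 'cx': 277.39567611587483, 'cy': 206.66172864228548, 'rvec': array([ 0.04125457,  2.74237282, -1.48882244]), 'tvec': array([0.54398859, 0.0273582 , 1.26102398])}
top {'vertical_fov': 53.91098684467302, 'cx': 282.7255724532938, 'cy': 212.08211521193624, 'rvec': array([ 2.16561759, -2.03270533,  0.23146044]), 'tvec': array([0.01322878, 0.57127449, 1.19773526])}
```

View pics/side0.png

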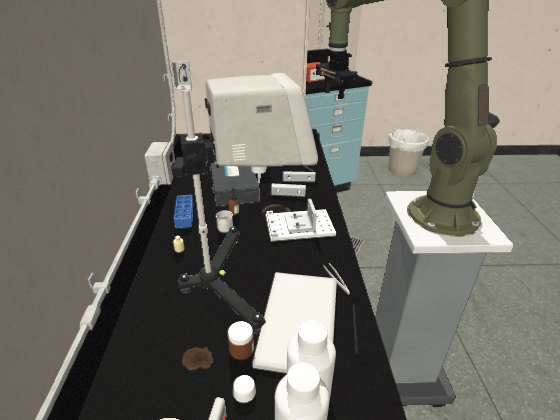

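View pics/top0.png

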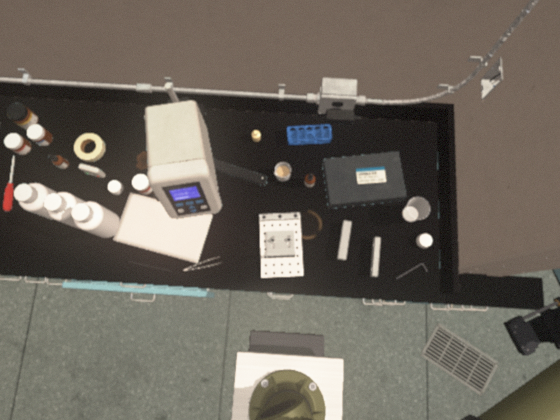

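Side: fixture about (300,223), bars at (288,190) and (299,176). Top: fixture about (281,245), bars at (344,240) and (376,257). The next step is enlarged crops.

```bash
python3 - <<'E'
import cv2
a=cv2.imread("pics/top0.png")[200:290,250:400];cv2.imwrite("pics/topc.png",cv2.resize(a,None,fx=5.3333,fy=5.3333,interpolation=cv2.INTER_CUBIC))
a=cv2.imread("pics/side0.png")[160:250,255:355];cv2.imwrite("pics/sidec.png",cv2.resize(a,None,fx=6,fy=6,interpolation=cv2.INTER_CUBIC))
E
```

```text
(no output)
```

View pics/topc.png

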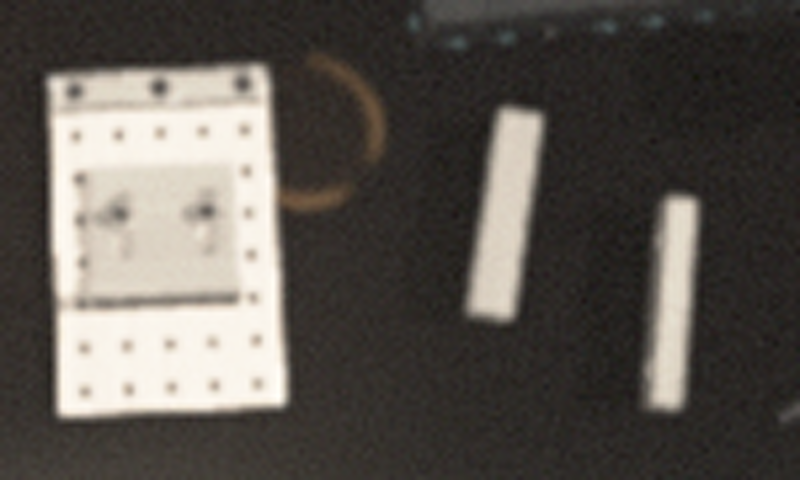

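View pics/sidec.png

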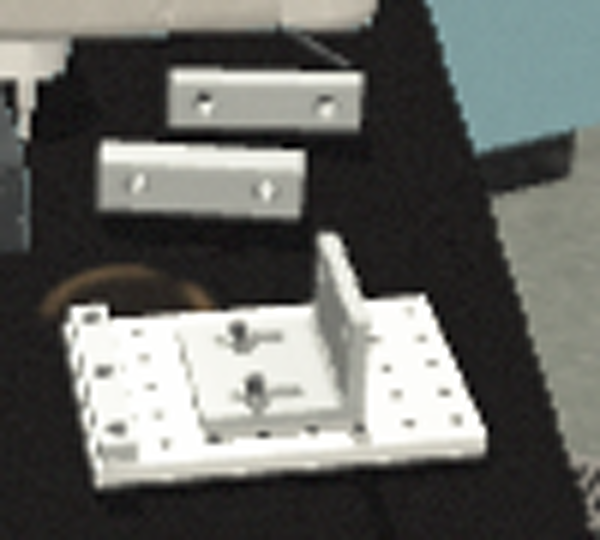

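The top crop shows the thick bar on the left, top corners about (498,105) to (515,322), and the thin bar on the right. The side crop shows the thick bar as the nearer one. I'll fit poses from both views together.

```bash
cat > h.py <<'E'
import numpy as np, cv2
from scipy.optimize import least_squares
from scipy.spatial.transform import Rotation as R
from bench import ctrl
CM={n:ctrl.camera_model(n) for n in("side","top")}
CROP={"top":(250,200,16/3),"side":(255,160,6.)}
def proj(n,P):
    m=CM[n];f=210/np.tan(np.radians(m["vertical_fov"]/2))
    K=np.array([[f,0,m["cx"]],[0,f,m["cy"]],[0,0,1]])
    return cv2.projectPoints(np.array(P,float).reshape(-1,1,3),m["rvec"],m["tvec"],K,None)[0].reshape(-1,2)
def fit(obs,x0):
    """obs: {view:[(local xyz mm, crop uv)]}; fits x,y,z,yaw in world"""
    def res(p):
        out=[]
        for n,l in obs.items():
            L=np.array([a for a,_ in l],float)/1000;uv=np.array([b for _,b in l],float)
            a,b,s=CROP[n];px=(uv+.5)/s-.5+[a,b]
            out.append((proj(n,R.from_euler('z',p[3]).apply(L)+p[:3])-px).ravel())
        return np.concatenate(out)
    s=least_squares(res,x0,loss="soft_l1",f_scale=.5);r=res(s.x).reshape(-1,2)
    return s.x,np.round(r,2)
E
cat > m.py <<'E'
from h import *
def bar(w,T,S):
    h=w/2;c=[(h,60),(h,-60),(-h,-60),(-h,60)]
    return T,S
# fixture: holes z=12 in top; corners both
top=[((62.5,y,12),u) for y,u in zip((50,25,0,-25,-50),((76,136),(118,135),(160,132),(203,131),(246,130)))]
top+=[((-62.5,y,12),u) for y,u in zip((50,25,0,-25,-50),((84,348),(127,345),(170,344),(213,342),(257,340)))]
top+=[((-87.5,y,12),u) for y,u in zip((50,25,0,-25,-50),((85,392),(128,390),(171,389),(214,387),(258,384)))]
side=[((-100,65,12),(486,433)),((-100,-65,12),(424,295)),((-100,65,0),(485,455)),((97.5,62,24),(87,452)),((97.5,62,0),(97,488))]
p,r=fit({"top":top,"side":side},[.55,0,0,0]);print("fixture",p.round(4),r.tolist());
for n in("top","side"):
    print(n,[((proj(n,R.from_euler('z',p[3]).apply(np.array(q)/1000)+p[:3])[0]-CROP[n][:2])*CROP[n][2]).round().tolist() for q in((77.5,62,24),(77.5,-62,24),(100,65,0),(-100,-65,12))])
F=p
# bars: yaw such that y axis ~ world x ; local +y far
def b(name,w,T,S,x0):
    h=w/2
    t=[((h,60,32),T[0]),((-h,60,32),T[1]),((-h,-60,32),T[2]),((h,-60,32),T[3])]
    # side: near face is local x=+h (world +y if yaw=-90deg -> see sign)
    s=[((h,60,32),S[0]),((h,-60,32),S[1]),((h,60,0),S[2]),((h,-60,0),S[3])]
    p,r=fit({"top":t,"side":s},x0);print(name,p.round(4),r.tolist());return p
# yaw=+90: x->world y, y->-x. use y->+x with x->-y: yaw=-90. want +x toward world +y => yaw +90, y toward -x
def swap(T,S):return [T[3],T[2],T[1],T[0]],[S[1],S[0],S[3],S[2]]
T,S=swap([(498,105),(545,112),(515,322),(466,314)],[(100,163),(304,172),(97,210),(302,219)])
B=b("thick",24,T,S,[.55,-.2,0,1.5])
T,S=swap([(663,194),(699,198),(685,411),(649,408)],[(172,77),(363,80),(168,129),(362,133)])
b("thin",16,T,S,[.5,-.3,0,1.5])
# bracket (origin foot underside)
t=[((42,42,8),(90,168)),((42,-42,8),(235,163)),((-42,42,60),(76,306)),((-42,-42,60),(241,299))]
s=[((42,-42,8),(180,330)),((42,42,8),(207,420)),((-32,-42,60),(318,235)),((-32,42,60),(353,325)),((-42,42,60),(365,322))]
p,r=fit({"top":t,"side":s},[F[0],F[1],.012,F[3]]);print("bracket",p.round(4),r.tolist())
Rf=R.from_euler('z',F[3])
print("bracket in fixture",Rf.inv().apply(p[:3]-F[:3]).round(4),p[3]-F[3])
s=ctrl.get_state();M=R.from_rotvec(s["tool_rot"]).as_matrix();print(M.round(3),s["position"])
E
python3 m.py
```

```text
fixture [0.478  0.0503 0.0012 0.1084] [[0.03, 0.11], [0.06, -0.05], [0.08, 0.16], [-0.08, 0.0], [-0.25, -0.16], [-0.05, -0.0], [-0.04, 0.19], [-0.03, 0.02], [-0.02, 0.03], [-0.21, 0.03], [0.05, -0.12], [0.1, -0.11], [0.15, -0.29], [0.19, -0.29], [0.04, -0.09], [0.14, 0.72], [-0.06, 0.26], [-0.04, 0.22], [1.61, -0.94], [-0.02, -0.5]]
top [[52.0, 106.0], [262.0, 97.0], [48.0, 78.0], [283.0, 402.0]]
side [[135.0, 441.0], [102.0, 303.0], [90.0, 487.0], [421.0, 294.0]]
thick [ 0.5015 -0.1459  0.0018  1.4639] [[0.91, -0.39], [-0.5, -0.55], [-0.9, 0.87], [0.28, 0.91], [-0.04, -0.07], [-0.28, -0.0], [-0.12, -0.08], [0.25, -0.03]]
thin [ 0.4557 -0.2428  0.0044  1.5256] [[0.76, -0.4], [-0.69, -0.38], [-1.09, 0.52], [0.48, 0.71], [0.11, 0.36], [-0.31, 0.51], [-0.23, -0.94], [0.24, -0.62]]
bracket [0.4765 0.0512 0.0131 0.0931] [[-0.03, 0.17], [-0.41, 0.33], [2.55, -0.9], [-0.05, -0.43], [-0.12, -0.47], [-0.68, 0.06], [0.45, 0.1], [0.09, -0.03], [1.4, 0.25]]
bracket in fixture [-0.0014  0.001   0.0119] -0.015329769501981935
[[ 0.893  0.45  -0.001]
 [ 0.45  -0.893  0.002]
 [-0.    -0.002 -1.   ]] [ 0.29225523 -0.5800294   0.22156812]
```

```bash
python3 inch.py '0.04 -0.03 0 0.1 0.6;0.08 -0.061 0 0.2 0.6;0.12 -0.092 0 0.3 0.6;0.16 -0.123 0.01 0.4 0.6;0.2 -0.154 0.03 0.5 0.6;0.24 -0.184 0.05 0.563 0.6;0.28 -0.215 0.07 0.563 0.6;0.32 -0.246 0.09 0.563 0.6;0.36 -0.277 0.1 0.563 0.6;0.382 -0.294 0.11 0.563 0.6;0.382 -0.294 0.11 0.563 0.6;0.382 -0.294 0.11 0.563 0.6;0.382 -0.294 0.11 0.563 0.6' 20
cat > look.py <<'E'
import sys;from h import *
n,t=sys.argv[1:3];x,y,w,hh,s=map(float,sys.argv[3:]);x,y,w,hh=map(int,(x,y,w,hh))
a=ctrl.get_image(n)[y:y+hh,x:x+w,::-1];cv2.imwrite(f"pics/{t}.png",cv2.resize(a,None,fx=s,fy=s,interpolation=cv2.INTER_CUBIC))
st=ctrl.get_state();M=R.from_rotvec(st["tool_rot"]).as_matrix();print(st["time"],st["position"].round(4),"yaw of tool y",np.arctan2(M[1,1],M[0,1]).round(4),st["ft_force"].round(2),st["joint_positions"].round(2))
E
python3 look.py side hov 240 100 130 110 5
```

```text
time: 1.4
position: [0.5008, -0.1475, 0.1125]
tool_rot: [3.137, -0.154, -0.001]
ft_force: [0.1, 0.1, -0.1]
grip_width: 0.6
grip_force: 0.0
1.45 [ 0.5009 -0.1479  0.1127] yaw of tool y -1.6697 [ 0.04 -0.14  0.22] [ 0.58  0.16 -0.37  1.89  0.06  1.11 -1.49]
```

View pics/hov.png

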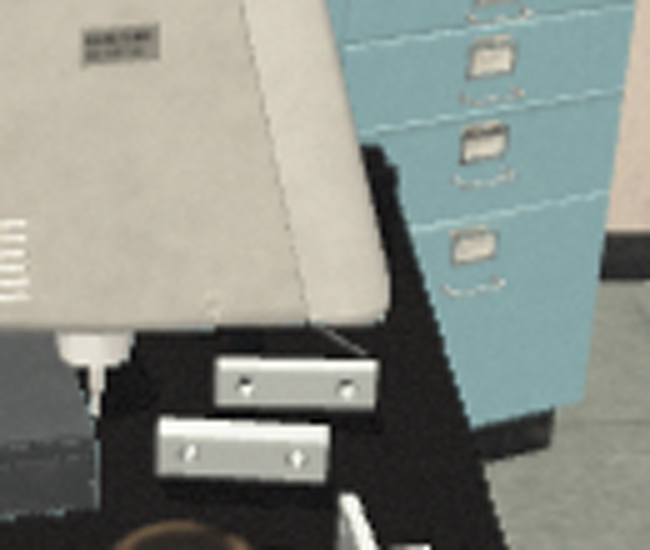

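The arm hovers hidden behind the instrument head in this view, and both bars stand undisturbed. The thick bar is at about (243,450) in the crop. I'm descending to grip it.

```bash
python3 inch.py '0 0 0.03 0 0.6;0 0 0.06 0 0.6;0 0 0.08 0 0.6;0 0 0.09 0 0.6;0 0 0.097 0 0.6;0 0 0.097 0 0.6;0 0 0.097 0 0.6;0 0 0.097 0 0.2;0 0 0.097 0 0.1;0 0 0.097 0 0;0 0 0.097 0 0;0 0 0.097 0 0;0 0 0.097 0 0;0 0 0.097 0 0;0 0 0.097 0 0' 25
```

```text
time: 2.95
position: [0.5015, -0.1465, 0.0158]
tool_rot: [3.137, -0.151, 0.001]
ft_force: [-0.5, -1.3, 2.3]
grip_width: 0.272
grip_force: 24.9
```

Opening 0.272 × 87 mm ≈ 24 mm, so it is the thick bar. Lifting it and working out the transfer.

```bash
python3 inch.py '0 0 -0.02 0 0;0 0 -0.05 0 0;0 0 -0.08 0 0;0 0 -0.1 0 0;0 0 -0.1 0 0;0 0 -0.1 0 0;0 0 -0.1 0 0'
cat > d.py <<'E'
import sys;from h import *
# fixture-frame target (mm): x y z yaw-offset(deg) -> shift in tool axes
F=np.array([.478,.0503,0,.1084])
x,y,z,yo=map(float,sys.argv[1:5])
st=ctrl.get_state();M=R.from_rotvec(st["tool_rot"]).as_matrix();Rf=R.from_euler('z',F[3])
t=Rf.apply([x/1000,y/1000,z/1000])+F[:3];yaw=np.arctan2(M[1,1],M[0,1])
w=(F[3]+np.radians(yo)-yaw+np.pi/2)%np.pi-np.pi/2
print(st["time"],"rows:",(M.T@(t-st["position"])).round(4),"turn",(-w).round(4),"tool in fixture",(1000*Rf.inv().apply(st["position"]-F[:3])).round(2),"force fix",Rf.inv().apply(st["ft_force"]).round(2),"torque",st["torque"].round(2),"z",M[:,2].round(4),st["joint_positions"].round(2))
E
python3 d.py 62.5 0 110 0
```

```text
time: 3.65
position: [0.4999, -0.1455, 0.1135]
tool_rot: [-3.137, 0.151, 0.005]
ft_force: [-1.4, -0.5, -2.4]
grip_width: 0.274
grip_force: 24.9
3.65 rows: [ 0.0206 -0.2055  0.0037] turn 1.3663 tool in fixture [   0.57 -197.06  113.54] force fix [-1.43 -0.3  -2.42] torque [ 0.06  0.04 -0.01] z [-0.0033  0.0012 -1.    ] [ 0.58  0.15 -0.37  1.89  0.06  1.11 -1.49]
```

```bash
python3 inch.py '0 -0.02 0 -0.14 0;0.002 -0.04 0 -0.28 0;0.004 -0.06 0 -0.42 0;0.006 -0.08 0 -0.56 0;0.008 -0.1 0 -0.7 0;0.01 -0.12 0 -0.84 0;0.012 -0.14 0 -0.98 0;0.014 -0.16 0 -1.12 0;0.016 -0.18 0 -1.26 0;0.02 -0.2 0 -1.4 0;0.0206 -0.2055 0.0037 -1.54 0;0.0206 -0.2055 0.0037 -1.66 0;0.0206 -0.2055 0.0037 -1.7753 0;0.0206 -0.2055 0.0037 -1.7753 0;0.0206 -0.2055 0.0037 -1.7753 0;0.0206 -0.2055 0.0037 -1.7753 0;0.0206 -0.2055 0.0037 -1.7753 0'
python3 d.py 62 0 60 0
```

```text
time: 5.35
position: [0.5414, 0.0565, 0.1116]
tool_rot: [-2.099, -2.337, 0.0]
ft_force: [0.1, 1.0, -2.5]
grip_width: 0.273
grip_force: 24.9
5.35 rows: [ 0.0007 -0.0017  0.0516] turn -0.0013 tool in fixture [ 63.71  -0.7  111.59] force fix [ 0.18  0.98 -2.52] torque [-0.03 -0.1  -0.03] z [-4.e-04 -0.e+00 -1.e+00] [ 0.46  0.25 -0.69  1.83  0.17  1.13 -0.18]
```

```bash
python3 inch.py '0 -0.0017 0.02 0 0;0.0007 -0.0017 0.04 0 0;0.0007 -0.0017 0.056 0 0;0.0007 -0.0017 0.062 0 0;0.0007 -0.0017 0.062 0 0;0.0007 -0.0017 0.062 0 0'
python3 d.py 62 0 28 0; python3 look.py side pl 255 160 100 90 6
```

```text
time: 5.95
position: [0.5404, 0.0572, 0.0504]
tool_rot: [2.098, 2.338, 0.001]
ft_force: [0.1, -0.7, -2.1]
grip_width: 0.271
grip_force: 24.9
5.95 rows: [-0.0001 -0.0008  0.0224] turn -0.0002 tool in fixture [62.74  0.13 50.4 ] force fix [-0.01 -0.68 -2.08] torque [ 0.02 -0.09  0.02] z [ 9.e-04  1.e-04 -1.e+00] [ 0.43  0.32 -0.67  1.89  0.23  1.01 -0.23]
6.0 [0.5406 0.0572 0.0507] yaw of tool y 0.1082 [ 0.25  0.19 -1.26] [ 0.43  0.32 -0.67  1.89  0.23  1.01 -0.23]
```

View pics/pl.png

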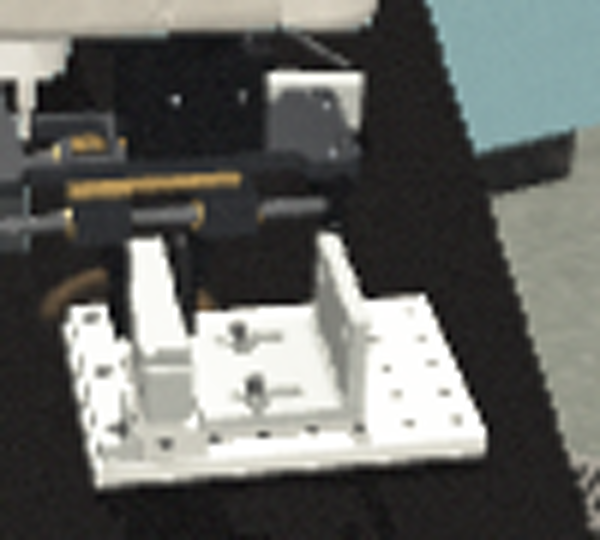

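The bar's near end face hangs above the rail edge, corners about (137,355), (188,352) and (147,420), (193,413). I'll compare that with the prediction.

```bash
python3 - <<'E'
from h import *
F=np.array([.478,.0503,0,.1084]);Rf=R.from_euler('z',F[3])
for q in [(50.7,60,67),(74.7,60,67),(50.7,60,35),(74.7,60,35),(50.7,-60,67),(74.7,-60,67),(77.5,62,24),(77.5,62,12),(60,65,12)]:
    print(q,((proj("side",Rf.apply(np.array(q)/1000)+F[:3])[0]-[255,160])*6).round().tolist())
E
```

```text
(50.7, 60, 67) [189.0, 365.0]
(74.7, 60, 67) [140.0, 368.0]
(50.7, 60, 35) [188.0, 418.0]
(74.7, 60, 35) [140.0, 422.0]
(50.7, -60, 67) [153.0, 235.0]
(74.7, -60, 67) [108.0, 238.0]
(77.5, 62, 24) [135.0, 442.0]
(77.5, 62, 12) [134.0, 462.0]
(60, 65, 12) [170.0, 463.0]
```

Prediction agrees within about 1 mm in x. Lowering the bar until touch.

```bash
python3 inch.py '0 0 0.01 0 0;0 0 0.018 0 0;0 0 0.021 0 0;0 0 0.022 0 0;0 0 0.023 0 0;0 0 0.024 0 0;0 0 0.024 0 0'; python3 d.py 62 0 28 0
```

```text
time: 6.7
position: [0.539, 0.0567, 0.0278]
tool_rot: [-2.098, -2.338, 0.005]
ft_force: [-8.1, -1.7, 17.3]
grip_width: 0.273
grip_force: 24.9
6.7 rows: [ 0.0002  0.0006 -0.0002] turn -0.0003 tool in fixture [61.36 -0.19 27.76] force fix [-8.21 -0.8  17.34] torque [-0.41  1.94 -0.01] z [-0.0024 -0.0022 -1.    ] [ 0.42  0.35 -0.66  1.9   0.26  0.97 -0.25]
```

```bash
python3 inch.py '0 0 -0.0012 0 0;0 0 -0.0012 0 0;0 0 -0.0012 0 0'; python3 d.py 62 0 28 0;  python3 inch.py '0 0.001 0 0 0;0 0.002 0 0 0;0 0.002 0 0 0;0 0.002 0 0 0'; python3 d.py 62 0 28 0
```

```text
time: 7.0
position: [0.5397, 0.057, 0.0278]
tool_rot: [2.098, 2.338, -0.001]
ft_force: [-3.6, -1.2, 7.3]
grip_width: 0.276
grip_force: 24.9
7.0 rows: [ 0.0001 -0.0001 -0.0002] turn -0.0001 tool in fixture [ 6.206e+01 -6.000e-02  2.778e+01] force fix [-3.75 -0.75  7.26] torque [-0.19  0.8  -0.01] z [-5.e-04 -8.e-04 -1.e+00] [ 0.42  0.35 -0.66  1.9   0.26  0.97 -0.25]
time: 7.4
position: [0.5398, 0.057, 0.0278]
tool_rot: [-2.096, -2.337, 0.007]
ft_force: [-8.3, -1.2, 13.1]
grip_width: 0.274
grip_force: 24.9
7.4 rows: [ 0.     -0.0002 -0.0002] turn -0.0 tool in fixture [ 6.218e+01 -4.000e-02  2.783e+01] force fix [-8.34 -0.33 13.05] torque [-0.31  2.06  0.01] z [-0.0046 -0.0019 -1.    ] [ 0.42  0.36 -0.66  1.9   0.26  0.98 -0.25]
```

```bash
python3 inch.py '0 0 -0.001 0 0;0 0 -0.0012 0 0;0 0 -0.0012 0 0'; python3 d.py 62 0 28 0;  python3 inch.py '0 0.001 0 0 0;0 0.0015 0 0 0;0 0.0015 0 0 0'; python3 d.py 62 0 28 0; python3 look.py side pl2 255 160 100 90 6
```

```text
time: 7.7
position: [0.542, 0.0573, 0.0279]
tool_rot: [2.098, 2.338, 0.001]
ft_force: [0.3, -0.2, -2.3]
grip_width: 0.272
grip_force: 24.9
7.7 rows: [-0.     -0.0024 -0.0001] turn -0.0001 tool in fixture [6.435e+01 2.000e-02 2.793e+01] force fix [ 0.26 -0.23 -2.29] torque [ 0.04 -0.09  0.  ] z [ 4.e-04  2.e-04 -1.e+00] [ 0.42  0.36 -0.66  1.9   0.26  0.97 -0.25]
time: 8.0
position: [0.5432, 0.0574, 0.028]
tool_rot: [-2.098, -2.338, 0.0]
ft_force: [0.2, -0.6, -2.1]
grip_width: 0.275
grip_force: 24.9
8.0 rows: [-0.     -0.0036 -0.    ] turn -0.0001 tool in fixture [65.55  0.   27.99] force fix [ 0.11 -0.63 -2.14] torque [-0.02  0.01  0.01] z [-5.e-04  0.e+00 -1.e+00] [ 0.42  0.36 -0.66  1.9   0.26  0.97 -0.25]
8.05 [0.5431 0.0574 0.028 ] yaw of tool y 0.1084 [-1.    0.32 -2.32] [ 0.42  0.36 -0.66  1.9   0.26  0.97 -0.25]
```

View pics/pl2.png

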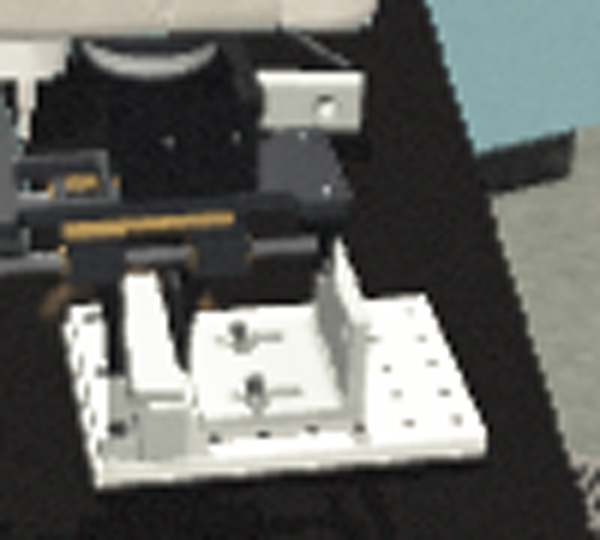

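The bar now stands behind the rail with its end face at (137-188, 400-460), so the earlier resistance was only friction. I'll nudge +x until the rail is felt.

```bash
for i in 1 2; do python3 inch.py '0 0.0005 0 0 0;0 0.001 0 0 0;0 0.001 0 0 0'; python3 d.py 65.5 0 28 0; done
```

```text
time: 8.35
position: [0.5434, 0.0574, 0.0279]
tool_rot: [-2.097, -2.338, 0.003]
ft_force: [-2.8, -0.8, -1.2]
grip_width: 0.273
grip_force: 24.9
8.35 rows: [ 0.     -0.0003 -0.0001] turn 0.0003 tool in fixture [ 6.581e+01 -3.000e-02  2.794e+01] force fix [-2.89 -0.5  -1.22] torque [-0.15  0.6   0.2 ] z [-1.8e-03 -6.0e-04 -1.0e+00] [ 0.42  0.36 -0.66  1.89  0.26  0.98 -0.25]
time: 8.65
position: [0.5436, 0.0573, 0.0279]
tool_rot: [-2.096, -2.337, 0.005]
ft_force: [-5.9, -1.4, 1.2]
grip_width: 0.277
grip_force: 24.9
8.65 rows: [ 0.0001 -0.0005 -0.0001] turn 0.0004 tool in fixture [65.97 -0.12 27.91] force fix [-5.98 -0.8   1.17] torque [-0.27  1.28  0.27] z [-0.0036 -0.0012 -1.    ] [ 0.42  0.36 -0.66  1.89  0.26  0.98 -0.25]
```

```bash
python3 inch.py '0 -0.001 0.0003 0 0;0 -0.001 0.0006 0 0;0 -0.001 0.0006 0 0;0 -0.001 0.0006 0 0.3;0 -0.001 0.0006 0 0.36;0 -0.001 0.0006 0 0.42;0 -0.001 0.0006 0 0.42;0 -0.001 0.0006 0 0.42;0 -0.001 0.0006 0 0.42;0 -0.001 0.0006 0 0.42'; python3 d.py 65.5 0 28 0
```

```text
time: 9.65
position: [0.5444, 0.0575, 0.0277]
tool_rot: [2.098, 2.338, 0.0]
ft_force: [-0.5, -0.8, 0.5]
grip_width: 0.413
grip_force: 0.0
9.65 rows: [-0.     -0.0013 -0.0003] turn -0.0001 tool in fixture [6.681e+01 2.000e-02 2.767e+01] force fix [-0.59 -0.71  0.52] torque [-0.02 -0.12 -0.  ] z [ 3.e-04 -0.e+00 -1.e+00] [ 0.42  0.36 -0.66  1.89  0.26  0.97 -0.25]
```

```bash
python3 inch.py '0 0 -0.01 0 0.42;0 0 -0.03 0 0.42;0 0 -0.06 0 0.42;0 0 -0.09 0 0.42;0 0 -0.11 0 0.42;0 0 -0.11 0 0.42;0 0 -0.11 0 0.42'; python3 d.py -58 0 110 90
```

```text
time: 10.35
position: [0.5444, 0.0575, 0.138]
tool_rot: [2.097, 2.338, 0.0]
ft_force: [-0.5, -0.0, 0.6]
grip_width: 0.418
grip_force: 0.0
10.35 rows: [ 1.000e-04 -1.248e-01  2.790e-02] turn 1.5706 tool in fixture [ 6.678e+01 -7.000e-02  1.380e+02] force fix [-0.49  0.02  0.64] torque [ 0.01 -0.1  -0.04] z [ 1.e-03 -5.e-04 -1.e+00] [ 0.47  0.23 -0.7   1.8   0.16  1.18 -0.17]
```

```bash
python3 inch.py '0 -0.012 0 -0.14 0.42;0 -0.024 0 -0.28 0.42;0 -0.036 0 -0.42 0.42;0 -0.048 0 -0.56 0.42;0 -0.06 0 -0.7 0.42;0 -0.072 0 -0.84 0.42;0 -0.084 0 -0.98 0.42;0 -0.096 0.005 -1.12 0.42;0 -0.108 0.01 -1.26 0.42;0 -0.118 0.015 -1.4 0.42;0 -0.1248 0.02 -1.5 0.42;0 -0.1248 0.025 -1.57 0.42;0 -0.1248 0.028 -1.5706 0.42;0 -0.1248 0.028 -1.5706 0.42;0 -0.1248 0.028 -1.5706 0.42;0 -0.1248 0.028 -1.5706 0.42'; python3 d.py -58 0 24 90; python3 look.py side beh 255 160 100 90 6
```

```text
time: 11.95
position: [0.4203, 0.0441, 0.1096]
tool_rot: [0.169, -3.137, -0.0]
ft_force: [-1.1, 1.0, -0.3]
grip_width: 0.42
grip_force: 0.0
11.95 rows: [-0.     -0.0001  0.0856] turn -0.0009 tool in fixture [-58.02   0.12 109.64] force fix [-0.94  1.14 -0.29] torque [ 0.08 -0.11  0.  ] z [-1.e-04  2.e-04 -1.e+00] [ 0.63 -0.06 -0.77  2.1  -0.05  1.09  1.57]
12.0 [0.4204 0.0441 0.1097] yaw of tool y 1.6784 [ 0.28  0.46 -0.18] [ 0.63 -0.06 -0.77  2.1  -0.05  1.09  1.57]
```

View pics/beh.png

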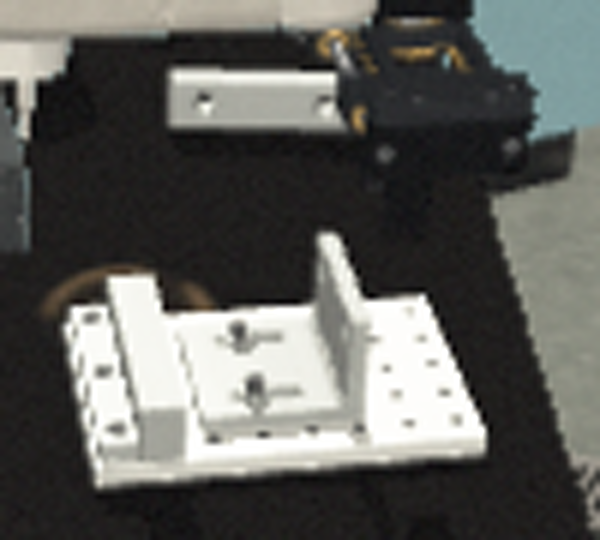

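The bar stands alone along the rail (top from (108,278) to (187,407)), and the gripper is behind the leg and clear of it. Descending behind the leg.

```bash
python3 inch.py '0 0 0.02 0 0.42;0 0 0.045 0 0.42;0 0 0.065 0 0.42;0 0 0.078 0 0.42;0 0 0.084 0 0.42;0 0 0.0856 0 0.42;0 0 0.0856 0 0.42;0 0 0.0856 0 0.42'; python3 d.py -53 0 24 90;python3 - <<'E'
from h import *
F=np.array([.478,.0503,0,.1084]);Rf=R.from_euler('z',F[3])
for q in [(53.5,60,44),(77.5,60,44),(53.5,-60,44),(77.5,-60,44)]:
    print(q,((proj("side",Rf.apply(np.array(q)/1000)+F[:3])[0]-[255,160])*6).round().tolist())
E
```

```text
time: 12.8
position: [0.421, 0.044, 0.0248]
tool_rot: [-0.17, 3.135, -0.001]
ft_force: [0.9, 0.2, -0.4]
grip_width: 0.418
grip_force: 0.0
12.8 rows: [-0.0043  0.0001  0.0008] turn -0.0004 tool in fixture [-57.34  -0.07  24.8 ] force fix [ 0.95  0.05 -0.43] torque [ 0.06 -0.15 -0.  ] z [ 1.5e-03 -4.0e-04 -1.0e+00] [ 0.61  0.1  -0.79  2.18  0.09  0.89  1.44]
(53.5, 60, 44) [183.0, 403.0]
(77.5, 60, 44) [134.0, 407.0]
(53.5, -60, 44) [147.0, 272.0]
(77.5, -60, 44) [102.0, 275.0]
```

```bash
python3 inch.py '-0.001 0 0 0 0.42;-0.002 0 0 0 0.42;-0.003 0 0 0 0.42;-0.004 0 0 0 0.42;-0.005 0 0 0 0.42;-0.006 0 0 0 0.42;-0.007 0 0 0 0.42;-0.008 0 0 0 0.42;-0.009 0 0 0 0.42;-0.01 0 0 0 0.42;-0.01 0 0 0 0.42'; python3 d.py -40 0 24 90
python3 inch.py '-0.001 0 0 0 0.42;-0.002 0 0 0 0.42;-0.003 0 0 0 0.42;-0.003 0 0 0 0.42'; python3 d.py -40 0 24 90
```

```text
time: 13.9
position: [0.4304, 0.0452, 0.0239]
tool_rot: [-0.17, 3.136, 0.0]
ft_force: [-0.2, -0.1, -0.2]
grip_width: 0.423
grip_force: 0.5
13.9 rows: [-0.0078 -0.0001 -0.0001] turn -0.0001 tool in fixture [-47.82   0.11  23.94] force fix [-0.18 -0.06 -0.21] torque [0.07 0.12 0.01] z [ 5.e-04  3.e-04 -1.e+00] [ 0.6   0.13 -0.78  2.16  0.11  0.9   1.42]
time: 14.3
position: [0.4335, 0.0455, 0.0241]
tool_rot: [-0.17, 3.136, 0.0]
ft_force: [-1.2, 0.8, -0.8]
grip_width: 0.42
grip_force: 0.4
14.3 rows: [-0.0047 -0.      0.0001] turn -0.0003 tool in fixture [-4.471e+01  3.000e-02  2.408e+01] force fix [-1.13  0.97 -0.81] torque [0.08 0.07 0.01] z [ 7.e-04  1.e-04 -1.e+00] [ 0.59  0.13 -0.78  2.15  0.12  0.9   1.42]
```

```bash
for i in 1 2 3; do python3 inch.py '-0.0007 0 0 0 0.42;-0.0014 0 0 0 0.42;-0.002 0 0 0 0.42;-0.002 0 0 0 0.42' | grep zz; python3 d.py -40 0 24 90; done
```

```text
14.7 rows: [-0.0027 -0.      0.0001] turn -0.0003 tool in fixture [-4.275e+01  2.000e-02  2.406e+01] force fix [-2.94  0.68  1.15] torque [0.1  0.31 0.07] z [ 8.e-04  1.e-04 -1.e+00] [ 0.59  0.14 -0.78  2.15  0.13  0.9   1.41]
15.1 rows: [-0.0009 -0.      0.    ] turn -0.0002 tool in fixture [-4.086e+01  2.000e-02  2.405e+01] force fix [-3.25  0.11  1.56] torque [ 0.02  0.44 -0.03] z [ 5.e-04  0.e+00 -1.e+00] [ 0.59  0.14 -0.78  2.14  0.13  0.9   1.41]
15.5 rows: [-0.001   0.0001 -0.0002] turn -0.0003 tool in fixture [-41.01  -0.05  23.76] force fix [-8.21  0.39  8.16] torque [-0.05  1.45  0.03] z [-0.0041 -0.001  -1.    ] [ 0.59  0.15 -0.78  2.14  0.13  0.91  1.41]
```

```bash
for i in 1 2; do python3 inch.py '0 0 -0.0004 0 0.42;0 0 -0.0008 0 0.42;0 0 -0.0008 0 0.42;0 0 -0.0008 0 0.42' | grep zz; python3 d.py -40 0 24 90; done; python3 look.py side push 255 160 100 90 6
```

```text
15.9 rows: [-0.0008  0.      0.0001] turn -0.0002 tool in fixture [-40.83  -0.05  24.07] force fix [-5.23  0.35  1.27] torque [-0.01  0.95  0.03] z [-3.3e-03 -5.0e-04 -1.0e+00] [ 0.59  0.15 -0.78  2.14  0.13  0.9   1.41]
16.3 rows: [-0.0007  0.0001  0.0009] turn -0.0003 tool in fixture [-40.67  -0.05  24.9 ] force fix [-4.64 -0.05 -1.05] torque [0.05 1.12 0.01] z [-3.e-03 -4.e-04 -1.e+00] [ 0.59  0.15 -0.78  2.14  0.13  0.91  1.41]
16.35 [0.4375 0.0459 0.0249] yaw of tool y 1.6789 [-6.2  -1.24 -1.47] [ 0.59  0.15 -0.78  2.14  0.13  0.91  1.41]
```

View pics/push.png

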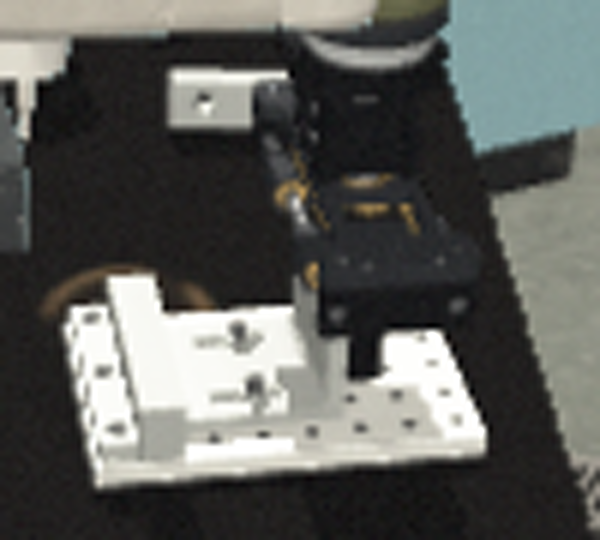

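The foot's front edge meets the bar with no dark gap (about (180,340) to (187,412)). The bar is still at the rail. Raising the push to about 10 N while keeping the vertical load near zero.

```bash
for i in 1 2; do python3 inch.py '-0.0004 0 -0.0002 0 0.42;-0.0008 0 -0.0004 0 0.42;-0.001 0 -0.0004 0 0.42;-0.001 0 -0.0004 0 0.42;-0.001 0 -0.0004 0 0.42' | grep zz; python3 d.py -40 0 24 90; done
```

```text
16.85 rows: [-0.0007  0.      0.0009] turn -0.0003 tool in fixture [-4.066e+01 -4.000e-02  2.495e+01] force fix [-5.94  0.44 -0.81] torque [-0.07  1.44 -0.03] z [-5.e-03 -6.e-04 -1.e+00] [ 0.59  0.15 -0.78  2.14  0.13  0.91  1.41]
17.35 rows: [-0.0006  0.      0.001 ] turn -0.0003 tool in fixture [-4.061e+01 -3.000e-02  2.504e+01] force fix [-8.48 -0.29 -0.93] torque [-0.08  1.81  0.05] z [-6.9e-03 -9.0e-04 -1.0e+00] [ 0.59  0.15 -0.78  2.13  0.13  0.91  1.41]
```

```bash
python3 inch.py '-0.0004 0 -0.0002 0 0.42;-0.0008 0 -0.0004 0 0.42;-0.0008 0 -0.0004 0 0.42;-0.0008 0 -0.0004 0 0.42' | grep zz; python3 d.py -40 0 24 90; python3 - <<'E'
from h import *
f=[];im=[]
for i in range(8):
    im.append(ctrl.get_image("side")[203:243,262:315,::-1].astype(float));s=ctrl.get_state();f.append(s["ft_force"])
f=R.from_euler('z',.1084).inv().apply(f);print(f.mean(0).round(2),f.std(0).round(2),s["time"])
cv2.imwrite("pics/fin.png",cv2.resize(np.mean(im,0).astype(np.uint8),None,fx=15,fy=15,interpolation=cv2.INTER_CUBIC))
E
```

```text
17.75 rows: [-0.0006  0.      0.0012] turn -0.0003 tool in fixture [-40.59  -0.05  25.19] force fix [-9.03  0.92 -1.46] torque [-0.08  2.08  0.  ] z [-0.0085 -0.0012 -1.    ] [ 0.59  0.15 -0.78  2.13  0.13  0.91  1.41]
[-9.64  0.06 -0.8 ] [0.39 0.37 0.57] 18.15
```

View pics/fin.png

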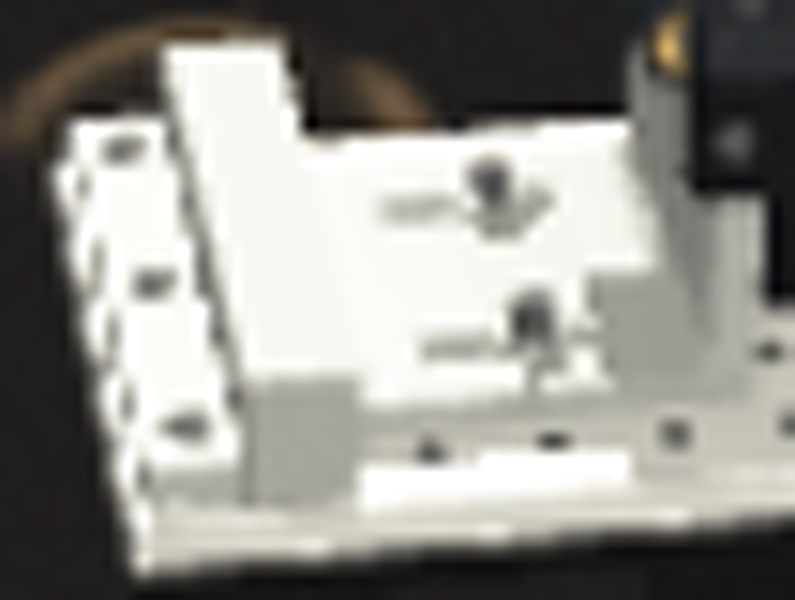

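Bar flush along the rail (its end face (250-358, 380-505) touches the rail end at x≈247). The foot butts against the bar at x≈360. The push is steady at 9.6 N with about −0.8 N vertical, so I'm handing in.

```bash
python3 -c "
from bench import ctrl
print(ctrl.close_job())"
```

```text
the job is handed in; nothing more can be done
None
```

I stood the thick bar flush along the stop rail and let go of it, then slid the bracket up against it and handed the job in at about 18 s with the arm still pressing at about 9.6 N; I don't have the judge's verdict.

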